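Lock a slide clip into the microscope stage rail

TASK

Fit the blue-winged clip stud from its white stand to the stage rail: lower its T-foot through the slot's wide window with the clip arm pointing along the slot towards the stop end, and slide it gently, without forcing, until you feel the hidden stop. Then turn it a quarter turn clockwise, seen from above, so that the foot locks under the lips and the clip arm lies square across, over the chamber slide. Let go, and leave slide, bottle, jar and canister where they are.

Things in the scene. Friction and masses are not known exactly. Their poses are not given: they have to be found in the camera images.
- stud: Loose clip stud, about 120 g, z up. Origin: on its axis at the underside of its square steel collar (26 x 26 mm, z 0 to 8). On the collar a blue wing to grip: 30 mm along x, 12 mm thick (y), z 8 to 44. A steel clip arm, 12 mm wide, z 4 to 8, runs along +x to x = 55. It starts upright in the stand, its x along the stand's x.
- foot (a point): Centre of the stud's steel T-foot underside, at stud z = -15 mm. The foot is 25 mm long in stud x (ends narrowed), 14 mm wide in y, 7 mm thick (stud z -15 to -8); a 9 mm round shank joins it to the collar. While it lies along the slot, push it with no more than about 20 N.
- clip_tip (a point): Underside of the white pad at the end of the clip arm, at stud x = 49 mm, z = 2 mm.
- rail: Fixed stage rail, black with aluminium top, 60 mm (x) by 280 mm (y), 40 mm high, origin under its centre. A T-slot runs along y at x = 0 from the window to y = +90 mm: 11.5 mm wide between 6 mm thick lips (passes the shank only), channel below 16.5 mm wide, floor 17 mm under the top. With the collar resting on the top the foot has 2 mm play under the lips.
- window (a point): Centre of the slot's wide window, at the rail's top (rail x 0, y -68, z 40 mm), axes as the rail. The window is 16.5 mm wide (x) and 34 mm long (y -85 to -51 mm): the foot passes with its length along the slot. The other end (rail +y) is the stop end.
- slot_mid (a point): On the slot's centreline at the rail's top, rail y = +30 mm. A rigid stop is hidden in the channel, place not reported: it halts the stud's axis somewhere from rail y = 0 to +61 mm. Only at the stop (freely within 1 mm, not 10 mm short of it) can the foot turn, clockwise from above only, from arm along rail +y to arm along rail +x, where it meets an end stop. Elsewhere it turns under 10 degrees.
- stand: White storage stand, fixed, 70 x 50 x 32 mm, origin under its centre; the stud's foot hangs in a 31 x 17 mm hole in its top, 20 mm deep, with its collar on the top.
- slide: Loose chamber slide, glass and clear plastic with green wells, 26 x 76 x 8 mm, long side along the rail, on the white shelf at the rail's +x side. Its top is 2 mm below the rail's top, so the clip pad passes 4 mm above it. Origin under its centre.
- bottle: Amber bottle with black cap, 36 mm across, 75 mm high, loose. Origin under its centre.
- canister: Grey objective canister, 42 mm across, 48 mm high, loose. Origin under its centre.
- jar: White jar with red cap, 48 mm across, 50 mm high, loose. Origin under its centre.
Mind the look-alikes: they are no part of the job. What is shaped like the stud but red is not meant.

How it is judged:
On the way, in this order (a step that is already met when the one before it is completed fails the run):
1. the foot is down through the window, the arm pointing along the slot towards the stop (z of stud in the frame of rail below 0.0445 m and y of stud in the frame of rail below -0.05 m and horizontal distance between stud and window below 0.018 m and y of clip_tip in the frame of rail above -0.045 m), for 0.1 s.
2. the stud has been slid along the slot, its foot under the lips (z of stud in the frame of rail below 0.0445 m and y of stud in the frame of rail above -0.015 m), for 0.1 s.
At the end, for the whole second after the job is handed in: The stud rests in the slot at the stop, collar down on the rail (2.5 mm), upright (6 deg), clip arm square across the rail (14 deg) with its pad over the slide on the rail's +x side, still and released; slide within 15 mm, bottle, canister and jar within 30 mm of their starts (z of stud in the frame of rail between 0.037 and 0.0425 m and x of stud in the frame of rail between -0.004 and 0.004 m and y of stud in the frame of rail above -0.005 m and angle between the x axis of stud and the x axis of rail, either way round below 0.25 rad and x of clip_tip in the frame of rail above 0.035 m and angle between stud's own z axis and vertical below 0.1 rad and linear speed of stud below 0.02 m/s and distance of slide from where it was at the start of the episode below 0.015 m and distance of each of bottle, canister, jar from where it was at the start of the episode below 0.03 m); the robot touches nothing.
It fails at once if the chamber slide is pushed out of place by more than 15 mm (distance of slide from where it was at the start of the episode above 0.015 m).
It fails at once if the bottle, canister or jar is moved by more than 30 mm (distance of any of bottle, canister, jar from where it was at the start of the episode above 0.03 m).
It fails at once if the stud is forced: pressed against the rail or its stop with over 45 N while its foot still lies along the slot (contact force between stud and rail above 45 N and y of stud in the frame of rail above -0.045 m and angle between the x axis of stud and the y axis of rail, either way round below 0.25 rad).
It also fails if it takes over 54 s, if anything falls off the work surface, if the arm or the gripper's body presses on something with over 40 N, if the wrist force passes 120 N, or if a joint passes its speed limit or range.

ROBOT

A 7-joint arm with a two-finger parallel gripper is mounted at the origin on the work surface. World frame = base frame: x ahead of the robot, y to its left, z up, the work surface at z = 0. Lengths are in m, angles in rad, forces in N, time in s.
With the tool pointing down it reaches from about 0.425 to 0.8 m from the base axis. Payload 8.3 kg.
Tool frame: the origin (TCP) lies at the very end of the fingers, on their centre line; the grasp point (between the pads) lies 19 mm behind it; z points along the fingers, y is the line along which they close (so a half turn about z gives the same grasp; the last joint's range is limited). The gripper opens to 85 mm and grips with 20 to 120 N. Pads are 22 mm wide; open, the fingers measure 114 mm over their backs; the gripper's body (76 mm by 85 mm) begins 54 mm behind the grasp point. The pads swing forward as they close: fully open they stand 13 mm farther back than shut.
Start: joints at [-1.205, 0.383, 0.016, 1.37, -0.006, 1.388, -0.046], TCP at [0.26, 0.568, 0.231] pointing down, gripper open.
Joint ranges: [-2.95, 2.95], [-0.25, 2.06], [-1.52, 1.56], [0.18, 2.33], [-1.44, 4.58], [0.02, 2.06], [-3.01, 3.01]. Speed limits (rad/s): [2.39, 2.39, 3.01, 3.01, 3.14, 3.14, 3.14].

INTERFACE

Orientations are given as a 3x3 rotation matrix whose columns are the frame's x, y, z axes.
In Python, from plant import sensors, imaging, ctrl gives the robot as it stands.
- The arm moves only by the tool step_arm, never from a script. Its argument "moves" is a list of rows, each a list of 5 numbers: the shift along the tool's x, y, z in m, then the turn about the tool's z in rad, then the finger opening in m, from 0 to 0.0854. A call has 1 to 12 rows; each row is the pose to reach, as a shift and turn from the pose commanded when the call began, along the tool's axes at that moment; what a row does not reach only later rows make up. A row lasts 1/8 s, in which the tool goes at most 62.5 mm and 10.7 degrees, less where a joint would pass 70% of its speed; a pose out of reach is approached as far as the arm can. A call with a gripper value outside its range is refused whole. The fingers move at their own pace and stop on an object; "grip_force" is the grip in N (left out, the last holds). Time passes only in rows, so rows that repeat a pose let the fingers close. It gives the time, the measured TCP pose, the force, the opening and the grip force at its end, in the units of the state.
- sensors.state(): the state, without advancing time (a new reading comes with each control period).
- imaging.capture(name): name is "scene" or "top" or "wrist"; returns the picture (384x512x3 uint8, blue, green, red); there is no depth.
- imaging.calibration(name): a dict with "fx", "fy", "cx", "cy" (pixels), "origin" and "rotation" of the camera in the world. Camera axes: x right, y down, z forward; pixel columns grow to the right and rows downward; lengths in m; the calibration is good to about 2 mm. The wrist camera is an equidistant fisheye: a pixel r from the principal point sees the ray r / f radians off the axis. A picture is of the moment at which its call begins: read the wrist's pose just before it. calibration takes no time and is no camera call; for the wrist camera it gives the pose at the moment of the call.
- ctrl.hand_in(): hands the job in; it is judged then, once.
The state is a dict: "clock": time; "q": joint angles; "qd": joint speeds; "effort": joint torques, N m; "tcp_pos": TCP position; "eef_rot": TCP orientation; "wrist_force": force on the tool from outside, world axes, zero at the start; "ft_torque": the same for the moment, N m; "finger_gap": opening from 0.0 (shut) to 1.0 (fully open); "gripper_force": force on a finger pad.
Only numpy, scipy, OpenCV 4.12 (cv2) and the standard library are available. Lean on these libraries where they do the work, as an engineer would, in place of code of your own. Each camera call takes 0.05 s, during which the arm holds its last target. There are 200 camera calls.

## Working session

There is one attempt and no reset: what is moved stays moved. The work goes in short steps, Python scripts to look and compute and a tool call to move; the robot and the scene stay as the last step left them, time stands still between calls to the robot, and variables do not carry over. Pictures are saved under pics/ and viewed, at most 10 in all, crops included, and the job is handed in when it is done.

Besides the shell and the picture viewer there is one more tool, called as a command line: name --pt "numbers of a row" for each row, then --argument value for the rest. step_arm: Moves the arm, as the interface text tells. Its arguments: {"type":"object","properties":{"moves":{"type":"array"},"grip_force":{"type":"number"}},"required":["moves"]}

```bash
mkdir -p pics
python3 - <<'E'
from plant import sensors, imaging, ctrl
import cv2,numpy as np
s=sensors.state();print(s['tcp_pos'],s['eef_rot'],s['finger_gap'])
for n in("scene","top"):
    im=imaging.capture(n);cv2.imwrite(f"pics/{n}0.png",im)
    c=imaging.calibration(n);print(n,c)
E
```

```text
[0.25961957 0.56796573 0.2302558 ] [[-9.09488237e-01  4.15728931e-01 -7.76879143e-04]
 [ 4.15729654e-01  9.09486446e-01 -1.80533235e-03]
 [-4.39678378e-05 -1.96490024e-03 -9.99998069e-01]] 1.0011206915465458
scene {'fx': 401.751270776965, 'fy': 401.751270776965, 'cx': 254.10561732438313, 'cy': 188.01134531305152, 'origin': array([0.98770124, 0.18244495, 0.86530876]), 'rotation': array([[-0.40962587,  0.78115999, -0.47116422],
       [ 0.91222027,  0.3551642 , -0.20423656],
       [ 0.00779923, -0.51346613, -0.85807442]])}
top {'fx': 354.92725408721145, 'fy': 354.92725408721145, 'cx': 258.1048619622989, 'cy': 184.925707722024, 'origin': array([ 0.47660624, -0.01864409,  0.93799943]), 'rotation': array([[-0.02718495, -0.99757957,  0.06399979],
       [-0.99890826,  0.02954275,  0.03618729],
       [-0.03799043, -0.06294617, -0.99729359]])}
```

View pics/top0.png

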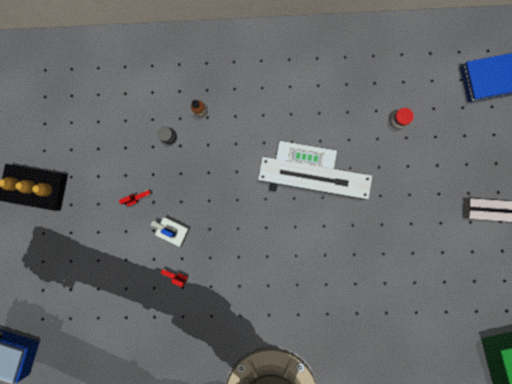

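View pics/scene0.png

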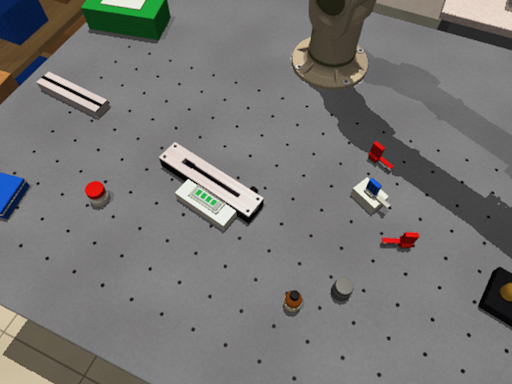

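The top view shows the blue stud in the white stand at (170,232), with its arm pointing left and up to about (155,225). The red look-alikes are at (135,198) and (174,277). The rail is at (315,178), with the window at the right end of its slot near (340,182) and the slide at (306,156). I choose the blue one; next I measure it and check a close crop.

```bash
cat > h.py <<'E'
from plant import sensors, imaging, ctrl
import cv2,numpy as np
def ray(n,uv,c=None):
    c=c or imaging.calibration(n); x=(uv[0]-c['cx'])/c['fx'];y=(uv[1]-c['cy'])/c['fy']
    if n=='wrist':
        r=np.hypot(x,y); k=np.sin(r)/r if r>1e-9 else 1; d=np.array([x*k,y*k,np.cos(r)])
    else: d=np.array([x,y,1.])
    return np.array(c['origin']),np.array(c['rotation'])@d
def onz(n,uv,z,c=None):
    o,d=ray(n,uv,c); return o+d*(z-o[2])/d[2]
def proj(n,p,c=None):
    c=c or imaging.calibration(n); d=np.array(c['rotation']).T@(np.array(p)-c['origin'])
    if n=='wrist':
        r=np.hypot(d[0],d[1]);t=np.arctan2(r,d[2]);d=np.array([d[0]/r*t,d[1]/r*t,1])
    else: d=d/d[2]
    return np.array([c['cx']+c['fx']*d[0],c['cy']+c['fy']*d[1]])
E
python3 - <<'E'
from h import *
t=cv2.imread('pics/top0.png');s=cv2.imread('pics/scene0.png')
def rect(m,roi):
    M=np.zeros_like(m);x,y,X,Y=roi;M[y:Y,x:X]=m[y:Y,x:X]
    cs=cv2.findContours(M,0,1)[0];c=max(cs,key=cv2.contourArea);return cv2.minAreaRect(cv2.convexHull(c)),cv2.contourArea(c)
b,g,r=[t[...,i].astype(int) for i in range(3)]
blue=((b>r+50)&(b>g+40)).astype(np.uint8)
R,a=rect(blue,(140,205,200,255));print('wing',R,a)
for p in cv2.boxPoints(R):print(onz('top',p,.076))
white=((t.min(2)>150)).astype(np.uint8)
R,a=rect(white,(250,155,380,205));print('rail',R,a)
P=np.array([onz('top',p,.04) for p in cv2.boxPoints(R)]);print(P,P.mean(0))
dark=((t.max(2)<90)).astype(np.uint8)
R,a=rect(dark,(276,168,352,190));print('slot',R,a)
P=np.array([onz('top',p,.04) for p in cv2.boxPoints(R)]);print(P,P.mean(0))
A=cv2.resize(t[205:255,135:205],None,fx=5.5,fy=5.5,interpolation=2)
B=cv2.resize(s[165:215,345:415],None,fx=5.5,fy=5.5,interpolation=2)
C=cv2.resize(t[150:205,250:380],None,fx=5.9,fy=5.9,interpolation=2)[:, :770]
cv2.imwrite('pics/c1.png',np.vstack([np.hstack([A,B]),C[:, :]])[:600] if C.shape[1]==770 else A)
print(C.shape,A.shape)
E
```

```text
wing ((166.7000274658203, 232.60003662109375), (12.521980285644531, 4.919349670410156), 26.56505012512207) 49.0
[0.42394429 0.25526139 0.076     ]
[0.43448756 0.24972777 0.076     ]
[0.42022701 0.22228178 0.076     ]
[0.4097147  0.22781824 0.076     ]
rail ((316.0548400878906, 170.68186950683594), (112.27449035644531, 37.34553909301758), 9.7824068069458) 2932.0
[[ 0.5479614   0.01494886  0.04      ]
 [ 0.64172781 -0.00382173  0.04      ]
 [ 0.58378382 -0.28068383  0.04      ]
 [ 0.49176383 -0.2605952   0.04      ]] [ 0.56630921 -0.13253798  0.04      ]
slot ((313.91888427734375, 177.48648071289062), (67.40357971191406, 4.93196964263916), 9.462322235107422) 155.5
[[ 0.55935704 -0.04300935  0.04      ]
 [ 0.571681   -0.04544829  0.04      ]
 [ 0.53847884 -0.21139742  0.04      ]
 [ 0.52629162 -0.20885259  0.04      ]] [ 0.54895213 -0.12717691  0.04      ]
(324, 767, 3) (275, 385, 3)
```

View pics/c1.png

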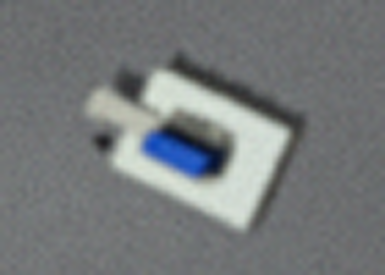

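The crop confirms the stud: blue wing, light arm pointing up and left, in the white stand. I'll move above it now and look from there.

step_arm --pt "-0.285 -0.233 0.03 1.6 0.085" --pt "-0.285 -0.233 0.03 1.6 0.085" --pt "-0.285 -0.233 0.03 1.6 0.06" --pt "-0.285 -0.233 0.03 1.6 0.06" --pt "-0.285 -0.233 0.03 1.6 0.06" --pt "-0.285 -0.233 0.03 1.6 0.06" --pt "-0.285 -0.233 0.03 1.6 0.06" --pt "-0.285 -0.233 0.03 1.6 0.06" --pt "-0.285 -0.233 0.03 1.6 0.06" --pt "-0.285 -0.233 0.03 1.6 0.06" --pt "-0.285 -0.233 0.03 1.6 0.06"

```text
clock: 1.48
tcp_pos: [0.422, 0.238, 0.2011]
eef_rot: [[0.44, 0.898, -0.0], [0.898, -0.44, -0.0], [-0.0, -0.0, -1.0]]
wrist_force: [-0.4, -0.3, -0.1]
finger_gap: 0.704
gripper_force: 0.0
```

Run:
```python
from h import *
s=sensors.state();print(s['clock'],s['tcp_pos'],s['eef_rot'],s['q'])
c=imaging.calibration('wrist');im=imaging.capture('wrist');cv2.imwrite('pics/w1.png',im);print(c)
np.save('w1.npy',c,allow_pickle=True)
print(proj('wrist',[.422,.238,.076],c),proj('wrist',s['tcp_pos'],c))
```

```text
1.475 [0.42201717 0.23799864 0.20110536] [[ 4.39923337e-01  8.98035260e-01 -3.59546025e-04]
 [ 8.98035254e-01 -4.39923431e-01 -2.41546035e-04]
 [-3.75089577e-04 -2.16623268e-04 -9.99999906e-01]] [-0.92030246  0.0943185   0.36648001  1.80355506 -0.03554559  1.25057083
 -0.99961566]
{'fx': 297.3186396354542, 'fy': 297.3186396354542, 'cx': 255.12498734904955, 'cy': 189.44395805980218, 'origin': array([0.45450525, 0.30471   , 0.34339948]), 'rotation': array([[ 0.89817338, -0.4213361 , -0.12554075],
       [-0.43963891, -0.85980493, -0.25971736],
       [ 0.00148774,  0.28846382, -0.95748964]])}
[254.84119716 182.92735133] [255.00811883 245.35459329]
```

View pics/w1.png

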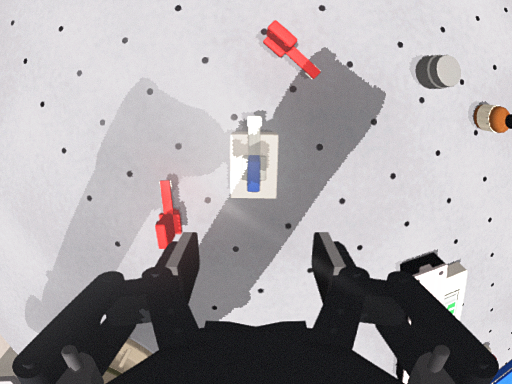

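The wrist view shows the wing at (253,173) and the arm tip (white pad) up at (254,122), well aligned with the tool. Now I'll measure the offset.

Run:
```python
from h import *
c=np.load('w1.npy',allow_pickle=True).item();im=cv2.imread('pics/w1.png')
b,g,r=[im[...,i].astype(int) for i in range(3)]
m=((b>r+40)&(b>g+25)).astype(np.uint8);m[:130]=0;m[215:]=0;m[:,:225]=0;m[:,285:]=0
ys,xs=np.where(m);print(xs.min(),xs.max(),ys.min(),ys.max())
for y in range(ys.min(),ys.max()+1,2):
    q=xs[ys==y];print(y,q.min(),q.max(),im[y,int(q.mean())])
o=np.array([.422,.238,0]);X=np.array([.44,.898,0]);Y=np.array([.898,-.44,0])
f=lambda uv,z:[round(float((onz('wrist',uv,z,c)-o)@v)*1000,1) for v in(X,Y)]
ymax=ys.max();
for y in(ymax-2,ymax-10,ymax-18):
    q=xs[ys==y];print('wing top mid (tool x,y mm)',f(((q.min()+q.max())/2,y),.076),f((q.min()-.5,y),.076),f((q.max()+.5,y),.076))
print('lower edge',f((253,ymax+.5),.076),'upper edge',f((253,ys.min()-.5),.04))
# stand edges
w=(im.min(2)>165).astype(np.uint8);col=[y for y in range(110,205) if w[y,270]];print('stand col270',col[0],col[-1],f((270,col[0]-.5),.032),f((270,col[-1]+.5),.032))
for row in(150,165,185):
    rr=[x for x in range(225,285) if w[row,x]];print(row,rr[0],rr[-1],f((rr[0]-.5,row),.032),f((rr[-1]+.5,row),.032))
```

```text
247 259 156 191
156 257 257 [150 116 106]
158 257 258 [147 112 106]
160 258 258 [142 111  99]
162 248 259 [170 122 113]
164 248 259 [173 128 115]
166 248 259 [174 126 115]
168 248 259 [173 124 111]
170 248 258 [173 124 107]
172 248 259 [173 119 102]
174 248 259 [171 118 101]
176 248 259 [173 120 103]
178 248 259 [168 112  96]
180 248 259 [169 114  94]
182 248 258 [193 124  99]
184 248 259 [211 131 101]
186 248 259 [205 123  89]
188 248 259 [207 123  92]
190 248 258 [208 121  85]
wing top mid (tool x,y mm) [-5.9, -1.7] [-5.9, -7.8] [-5.9, 4.4]
wing top mid (tool x,y mm) [1.9, -1.7] [1.9, -6.8] [1.9, 3.4]
wing top mid (tool x,y mm) [9.5, -1.2] [9.5, -6.8] [9.5, 4.3]
lower edge [-8.4, -1.7] upper edge [19.5, -1.9]
stand col270 110 198 [66.9, 15.7] [-30.1, 16.8]
150 225 277 [24.1, -32.2] [24.1, 24.0]
165 225 277 [7.8, -32.5] [7.8, 24.3]
185 225 276 [-14.5, -33.1] [-14.5, 23.7]
```

step_arm --pt "0.006 -0.0015 0.05 0 0.05" --pt "0.006 -0.0015 0.1 0 0.05" --pt "0.006 -0.0015 0.13 0 0.05" --pt "0.006 -0.0015 0.15 0 0.05" --pt "0.006 -0.0015 0.156 0 0.05" --pt "0.006 -0.0015 0.156 0 0.04" --pt "0.006 -0.0015 0.156 0 0.03" --pt "0.006 -0.0015 0.156 0 0.0" --pt "0.006 -0.0015 0.156 0 0.0" --pt "0.006 -0.0015 0.156 0 0.0" --pt "0.006 -0.0015 0.156 0 0.0" --pt "0.006 -0.0015 0.156 0 0.0" --grip_force 50

```text
clock: 3.02
tcp_pos: [0.424, 0.2445, 0.0461]
eef_rot: [[0.442, 0.897, 0.001], [0.897, -0.442, 0.001], [0.001, 0.0, -1.0]]
wrist_force: [-0.6, -0.2, 5.7]
finger_gap: 0.13
gripper_force: 49.8
```

step_arm --pt "0 0 -0.03 0 0" --pt "0 0 -0.06 0 0" --pt "0 0 -0.1 0 0" --pt "0 0 -0.12 0 0" --pt "0 0 -0.12 0 0" --pt "0 0 -0.12 0 0"

```text
clock: 3.78
tcp_pos: [0.4228, 0.2437, 0.1641]
eef_rot: [[0.442, 0.897, -0.001], [0.897, -0.442, -0.001], [-0.002, -0.001, -1.0]]
wrist_force: [0.5, 0.2, -2.1]
finger_gap: 0.131
gripper_force: 49.0
```

Run:
```python
from h import *
s=sensors.state();print(s['clock'],s['tcp_pos'],s['finger_gap'],s['wrist_force'])
c=imaging.calibration('wrist');im=imaging.capture('wrist')
np.save('w2.npy',c,allow_pickle=True);cv2.imwrite('pics/w2.png',im)
p=s['tcp_pos'];R=np.array(s['eef_rot'])
# expected tip pixel if stud axis at TCP and grip height same
for dx in(-.005,0,.005):
    print(dx,proj('wrist',p+R@[dx+.055,0,.005],c),proj('wrist',p+R@[dx+.015,0,-.031],c))
cv2.imwrite('pics/w2c.png',cv2.resize(im[150:350,155:355],None,fx=3,fy=3,interpolation=cv2.INTER_CUBIC))
```

```text
3.775 [0.42278764 0.24374626 0.16410099] 0.13130503233455923 [ 0.5003167   0.18659475 -2.14806391]
-0.005 [254.94539031 150.8781346 ] [255.03361393 257.98777056]
0 [254.94708856 141.00255946] [255.03547565 247.76900743]
0.005 [254.94894088 131.04100176] [255.03747362 237.16307984]
```

View pics/w2c.png

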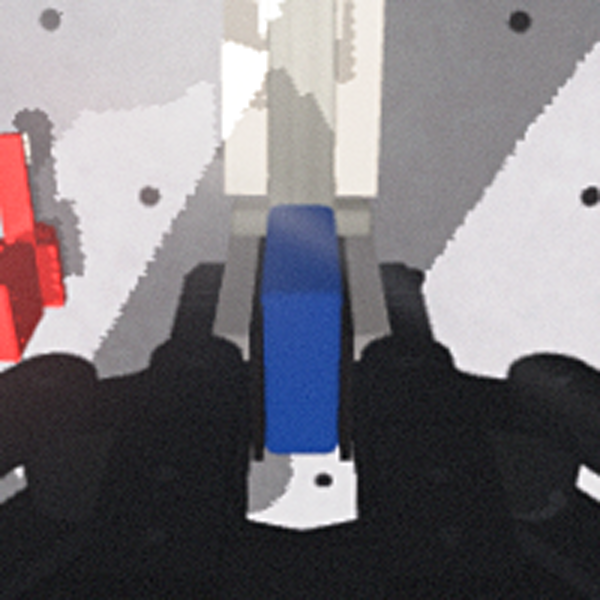

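The grasp is good: the wing is centred, with its front top edge at row 247 against a predicted 247.8. Next is a viewpoint beside the window.

step_arm --pt "-0.05 0.033 0 -0.05 0" --pt "-0.1 0.066 0 -0.1 0" --pt "-0.155 0.102 0 -0.15 0" --pt "-0.21 0.138 0 -0.2 0" --pt "-0.26 0.171 0 -0.26 0" --pt "-0.31 0.204 0 -0.26 0" --pt "-0.35 0.23 0 -0.26 0" --pt "-0.36 0.237 0 -0.26 0" --pt "-0.36 0.237 0 -0.26 0" --pt "-0.36 0.237 0 -0.26 0" --pt "-0.36 0.237 0 -0.26 0"

```text
clock: 5.2
tcp_pos: [0.4771, -0.1818, 0.1651]
eef_rot: [[0.194, 0.981, -0.0], [0.981, -0.194, 0.001], [0.001, -0.0, -1.0]]
wrist_force: [0.2, 0.6, -1.5]
finger_gap: 0.131
gripper_force: 49.0
```

Run:
```python
from h import *
s=sensors.state();print(s['clock'],s['tcp_pos'],s['eef_rot'],s['finger_gap'],s['q'])
c=imaging.calibration('wrist');im=imaging.capture('wrist')
np.save('w3.npy',c,allow_pickle=True);cv2.imwrite('pics/w3.png',im)
print(proj('wrist',[.5352,-.1962,.04],c),proj('wrist',[.549,-.127,.04],c))
```

```text
5.2 [ 0.47707016 -0.1818456   0.16507788] [[ 1.93944949e-01  9.81012349e-01 -3.58674623e-04]
 [ 9.81012198e-01 -1.93944651e-01  7.34408424e-04]
 [ 6.50900708e-04 -4.94298985e-04 -9.99999666e-01]] 0.1313412280187315 [-0.34970667  0.21629348  0.75168311  1.80369679 -0.15950768  1.18383439
  0.25577035]
[317.61877989 185.89050855] [320.96860987 110.94892883]
```

View pics/w3.png

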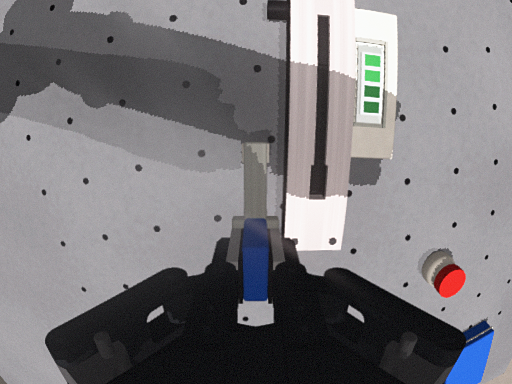

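The slot runs from (323,16) to (317,198), with the wide window at rows 165–198. I'll fit its edges on the z = 0.04 plane.

Run:
```python
from h import *
c=np.load('w3.npy',allow_pickle=True).item();im=cv2.imread('pics/w3.png')
g=im.max(2).astype(int)
pts=[];P=[]
for y in range(12,204):
    row=g[y,305:340]; thr=(np.percentile(row,80)+row.min())/2
    xs=np.where(row<thr)[0]+305
    if row.min()>90 or len(xs)==0: 
        if y>160 or y<30: print('none',y,row.min()); 
        continue
    a=onz('wrist',(xs.min()-.5,y),.04,c);b=onz('wrist',(xs.max()+.5,y),.04,c)
    P.append((y,*((a+b)/2)[:2],np.linalg.norm(a-b)*1000))
P=np.array(P);print(np.round(P[::8],4))
sel=(P[:,0]>30)&(P[:,0]<155)
vx,vy,x0,y0=cv2.fitLine(P[sel,1:3].astype(np.float32),2,0,.01,.01).ravel()
if vy<0:vx,vy=-vx,-vy
d=np.array([vx,vy]);n=np.array([vy,-vx]);print('slot dir yaw',np.degrees(np.arctan2(vy,vx)))
w=P[:,3]>13;W=P[w&(P[:,0]>150)];print('window rows',W[0],W[-1],'off centre mm',((W[:,1:3]-[x0,y0])@n*1000).mean())
u=lambda q:(q[1:3]-[x0,y0])@d*1000
print('along: slot end',u(P[0]),'window start',u(W[0]),'window end',u(P[-1]))
e=np.array([x0,y0])+d*(u(P[-1])/1000+.017);print('window centre from end',e)
e2=np.array([x0,y0])+d*(u(P[0])/1000-.158);print('from far end',e2)
```

```text
none 12 247
none 13 247
none 14 199
none 15 104
none 198 93
none 199 181
none 200 249
none 201 249
none 202 249
none 203 248
[[ 1.60000e+01  5.68100e-01 -3.96000e-02  1.03252e+01]
 [ 2.40000e+01  5.66800e-01 -4.74000e-02  1.12371e+01]
 [ 3.20000e+01  5.64700e-01 -5.50000e-02  1.02648e+01]
 [ 4.00000e+01  5.63100e-01 -6.26000e-02  1.02437e+01]
 [ 4.80000e+01  5.61600e-01 -7.01000e-02  1.02285e+01]
 [ 5.60000e+01  5.59700e-01 -7.74000e-02  1.11396e+01]
 [ 6.40000e+01  5.58700e-01 -8.48000e-02  1.02152e+01]
 [ 7.20000e+01  5.56800e-01 -9.20000e-02  1.11374e+01]
 [ 8.00000e+01  5.55400e-01 -9.93000e-02  1.11454e+01]
 [ 8.80000e+01  5.54100e-01 -1.06500e-01  1.11593e+01]
 [ 9.60000e+01  5.52300e-01 -1.13700e-01  1.02396e+01]
 [ 1.04000e+02  5.51100e-01 -1.20900e-01  1.21300e+01]
 [ 1.12000e+02  5.49400e-01 -1.28000e-01  1.12201e+01]
 [ 1.20000e+02  5.48100e-01 -1.35300e-01  1.12580e+01]
 [ 1.28000e+02  5.46500e-01 -1.42400e-01  1.03523e+01]
 [ 1.36000e+02  5.44900e-01 -1.49700e-01  1.13356e+01]
 [ 1.44000e+02  5.43200e-01 -1.56900e-01  1.04349e+01]
 [ 1.52000e+02  5.42100e-01 -1.64300e-01  1.04927e+01]
 [ 1.60000e+02  5.40500e-01 -1.71700e-01  1.15081e+01]
 [ 1.68000e+02  5.39000e-01 -1.79200e-01  1.64021e+01]
 [ 1.76000e+02  5.37400e-01 -1.86800e-01  1.55369e+01]
 [ 1.84000e+02  5.35400e-01 -1.94300e-01  1.56354e+01]
 [ 1.92000e+02  5.33800e-01 -2.02100e-01  1.67404e+01]]
slot dir yaw 78.1431
window rows [165.           0.53891158  -0.1762514   15.38634288] [197.           0.53268551  -0.20702653  15.8309909 ] off centre mm 0.11454564967101663
along: slot end 72.31409781123656 window start -67.37376397767896 window end -98.77152838463999
window centre from end [ 0.53638105 -0.19043177]
from far end [ 0.53557677 -0.19426263]
```

step_arm --pt "0.0015 0.03 0.02 0.012 0" --pt "0.0015 0.06 0.04 0.012 0" --pt "0.0015 0.06 0.06 0.012 0" --pt "0.0015 0.06 0.075 0.012 0" --pt "0.0015 0.06 0.075 0.012 0" --pt "0.0015 0.06 0.075 0.012 0" --pt "0.0015 0.06 0.075 0.012 0"

```text
clock: 6.12
tcp_pos: [0.5365, -0.194, 0.0913]
eef_rot: [[0.208, 0.978, 0.002], [0.978, -0.208, -0.0], [0.0, 0.002, -1.0]]
wrist_force: [-1.1, 0.0, -1.7]
finger_gap: 0.133
gripper_force: 49.2
```

Run:
```python
from h import *
s=sensors.state();print(s['clock'],s['tcp_pos'],s['eef_rot'],s['finger_gap'],s['wrist_force'])
c=imaging.calibration('wrist');im=imaging.capture('wrist')
np.save('w4.npy',c,allow_pickle=True);cv2.imwrite('pics/w4.png',im)
p=s['tcp_pos'];R=np.array(s['eef_rot']);X,Y=R[:2,0],R[:2,1]
cv2.imwrite('pics/w4c.png',cv2.resize(im[20:320,130:380],None,fx=2,fy=2,interpolation=cv2.INTER_CUBIC))
for t in [(.536,-.192)]: d=np.array(t)-p[:2];print('to go tool x,y mm',d@X*1000,d@Y*1000)
print('yaw',np.degrees(np.arctan2(X[1],X[0])))
# slot ahead
g=im.max(2).astype(int)
for y in range(20,140,8):
    row=g[y,225:290];print(y,''.join('%4d'%v for v in row[::2]))
```

```text
6.125 [ 0.53646726 -0.194024    0.09131224] [[ 2.08405352e-01  9.78041127e-01  1.66219988e-03]
 [ 9.78042490e-01 -2.08405581e-01 -3.63988776e-05]
 [ 3.10812133e-04  1.63328783e-03 -9.99998618e-01]] 0.1327384002165937 [-1.07767527  0.03274901 -1.69885831]
to go tool x,y mm 1.8821842365450272 -0.8788090271669705
yaw 77.9710812356344
20  234 235 242 242 243 241 239 255 255 255  91 115 114 118 120 121 119 118 197 255 255 255 255 255 255 255 255 255 255 255 255 255 255
28  233 233 241 243 243 241 237 236 235 245  92  98 107 101  99 118 117 120 137 255 255 255 255 255 255 255 255 255 255 255 255 255 255
36  233 234 241 241 241 240 237 238 233 237  90  98  98 102 102 103  99 107 112 241 238 238 241 243 242 243 255 255 255 255 255 255 255
44  231 232 239 241 241 240 237 236 232 235  90  94  95  96  93  95 104 103 106 240 234 237 241 244 242 243 237 237 238 237 238 240 244
52  231 233 238 239 240 237 236 233 233 236  87  91  86  89  94  91  89  93 103 240 234 236 239 242 241 243 240 236 236 237 236 239 243
60  228 231 238 240 239 235 235 232 232 240  86  87  88  82  87  90  89  81  92 240 234
[... 577 characters left out ...]
233 235 234 241
100  183 179 189 193 235 232 230 231 229 237  79  71  74  67  76  74  67  69  82 238 232 230 233 239 239 238 234 231 234 234 233 235 239
108  183 180 185 192 192 231 226 228 228 234  80  67  82  71  81  72  70  66  81 236 232 230 229 236 239 238 232 233 234 232 231 235 240
116  181 184 182 188 186 186 231 228 226 232  93  75  76  80  74  74  72  67  77 237 230 231 233 238 238 238 233 235 233 231 233 233 241
124  182 182 183 192 231 193 192 228 229 235  94  72  72  80  81  71  71  69  77 238 233 232 232 236 236 238 231 233 235 231 232 235 239
132  177 182 184 192 191 188 192 188 186 183  99  81  86  88  85  80  86  76  81 237 229 229 230 236 235 237 230 233 232 231 234 233 240
```

View pics/w4c.png

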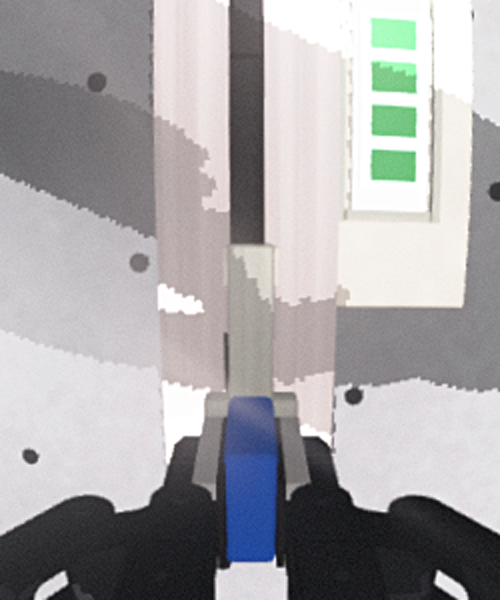

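The slot is centred at column 253.6 and the stud at 255.3, so it needs about −0.9 mm in tool y and +2 mm in x, which agrees with the earlier fit. Descending now.

step_arm --pt "0.002 -0.0009 0.0 0.002 0" --pt "0.002 -0.0009 0.01 0.002 0" --pt "0.002 -0.0009 0.018 0.002 0" --pt "0.002 -0.0009 0.023 0.002 0" --pt "0.002 -0.0009 0.028 0.002 0" --pt "0.002 -0.0009 0.032 0.002 0" --pt "0.002 -0.0009 0.032 0.002 0"

```text
clock: 7.05
tcp_pos: [0.5353, -0.1917, 0.0579]
eef_rot: [[0.21, 0.978, -0.001], [0.978, -0.21, 0.0], [-0.0, -0.001, -1.0]]
wrist_force: [-0.4, 0.1, -1.3]
finger_gap: 0.13
gripper_force: 49.2
```

step_arm --pt "0 0 0.002 0 0" --pt "0 0 0.0038 0 0" --pt "0 0 0.0038 0 0" --pt "0 0 0.0038 0 0"

```text
clock: 7.55
tcp_pos: [0.5356, -0.1918, 0.0546]
eef_rot: [[0.21, 0.978, 0.0], [0.978, -0.21, -0.0], [-0.0, 0.0, -1.0]]
wrist_force: [0.2, 0.2, -1.8]
finger_gap: 0.137
gripper_force: 49.2
```

step_arm --pt "0.002 0 0.0006 0 0" --pt "0.006 0 0.0006 0 0" --pt "0.011 0 0.0006 0 0" --pt "0.016 0 0.0006 0 0" --pt "0.021 0 0.0006 0 0" --pt "0.026 0 0.0006 0 0" --pt "0.026 0 0.0006 0 0"

```text
clock: 8.43
tcp_pos: [0.5415, -0.1658, 0.0542]
eef_rot: [[0.21, 0.978, 0.001], [0.978, -0.21, 0.0], [0.0, 0.001, -1.0]]
wrist_force: [-0.3, -1.7, 5.1]
finger_gap: 0.133
gripper_force: 50.3
```

step_arm --pt "0.005 0 -0.0005 0 0" --pt "0.01 0 -0.0005 0 0" --pt "0.015 0 -0.0005 0 0" --pt "0.02 0 -0.0005 0 0" --pt "0.025 0 -0.0005 0 0" --pt "0.03 0 -0.0005 0 0" --pt "0.033 0 -0.0005 0 0" --pt "0.035 0 -0.0005 0 0" --pt "0.035 0 -0.0005 0 0"

```text
clock: 9.55
tcp_pos: [0.5483, -0.1316, 0.0542]
eef_rot: [[0.21, 0.978, -0.0], [0.978, -0.21, 0.001], [0.0, -0.0, -1.0]]
wrist_force: [0.4, 0.8, -0.3]
finger_gap: 0.13
gripper_force: 49.5
```

step_arm --pt "0.0015 0 0 0 0" --pt "0.003 0 0 0 0" --pt "0.0045 0 0 0 0" --pt "0.006 0 0 0 0" --grip_force 25

```text
clock: 10.05
tcp_pos: [0.5496, -0.1261, 0.0543]
eef_rot: [[0.21, 0.978, -0.0], [0.978, -0.21, 0.0], [0.0, -0.0, -1.0]]
wrist_force: [0.7, -0.2, -1.8]
finger_gap: 0.129
gripper_force: 49.2
```

step_arm --pt "0.0015 0 0 0 0" --pt "0.003 0 0 0 0" --pt "0.0045 0 0 0 0"

```text
clock: 10.42
tcp_pos: [0.5506, -0.1218, 0.0544]
eef_rot: [[0.21, 0.978, -0.0], [0.978, -0.21, -0.0], [-0.0, -0.0, -1.0]]
wrist_force: [-0.2, -0.3, -1.7]
finger_gap: 0.128
gripper_force: 49.2
```

step_arm --pt "0.0015 0 0 0 0" --pt "0.003 0 0 0 0" --pt "0.0045 0 0 0 0" --pt "0.005 0 0 0 0"

```text
clock: 10.92
tcp_pos: [0.5516, -0.1169, 0.0544]
eef_rot: [[0.21, 0.978, -0.0], [0.978, -0.21, 0.0], [-0.0, -0.0, -1.0]]
wrist_force: [-0.1, 1.0, -2.0]
finger_gap: 0.128
gripper_force: 49.2
```

step_arm --pt "0.0015 0 0 0 0" --pt "0.003 0 0 0 0" --pt "0.0045 0 0 0 0" --pt "0.005 0 0 0 0"

```text
clock: 11.42
tcp_pos: [0.5527, -0.1119, 0.0544]
eef_rot: [[0.21, 0.978, -0.0], [0.978, -0.21, 0.0], [0.0, -0.0, -1.0]]
wrist_force: [0.3, 0.3, -0.6]
finger_gap: 0.133
gripper_force: 49.2
```

step_arm --pt "0.0015 0 0 0 0" --pt "0.003 0 0 0 0" --pt "0.0045 0 0 0 0" --pt "0.005 0 0 0 0"

```text
clock: 11.92
tcp_pos: [0.5538, -0.1071, 0.0544]
eef_rot: [[0.21, 0.978, -0.0], [0.978, -0.21, 0.0], [0.0, -0.0, -1.0]]
wrist_force: [1.1, -0.0, -2.2]
finger_gap: 0.131
gripper_force: 49.2
```

step_arm --pt "0.0015 0 0 0 0" --pt "0.003 0 0 0 0" --pt "0.0045 0 0 0 0" --pt "0.005 0 0 0 0"

```text
clock: 12.42
tcp_pos: [0.5548, -0.1021, 0.0544]
eef_rot: [[0.21, 0.978, -0.0], [0.978, -0.21, 0.0], [0.0, -0.0, -1.0]]
wrist_force: [-0.5, -0.1, -0.8]
finger_gap: 0.132
gripper_force: 49.2
```

step_arm --pt "0.0015 0 0 0 0" --pt "0.003 0 0 0 0" --pt "0.0045 0 0 0 0" --pt "0.005 0 0 0 0"

```text
clock: 12.92
tcp_pos: [0.5559, -0.0973, 0.0544]
eef_rot: [[0.21, 0.978, -0.0], [0.978, -0.21, 0.0], [-0.0, -0.0, -1.0]]
wrist_force: [1.1, -0.8, -1.4]
finger_gap: 0.131
gripper_force: 49.2
```

step_arm --pt "0.0015 0 0 0 0" --pt "0.003 0 0 0 0" --pt "0.0045 0 0 0 0" --pt "0.005 0 0 0 0"

```text
clock: 13.42
tcp_pos: [0.5564, -0.0947, 0.0544]
eef_rot: [[0.212, 0.977, -0.001], [0.977, -0.212, -0.002], [-0.002, 0.0, -1.0]]
wrist_force: [-2.1, -5.4, -0.7]
finger_gap: 0.135
gripper_force: 49.3
```

The motion stopped short with force building, so this is probably the stop. I'll press slightly more to confirm.

step_arm --pt "0.001 0 0 0 0" --pt "0.002 0 0 0 0" --pt "0.002 0 0 0 0"

```text
clock: 13.8
tcp_pos: [0.5565, -0.0945, 0.0545]
eef_rot: [[0.214, 0.977, -0.001], [0.977, -0.214, -0.004], [-0.004, 0.0, -1.0]]
wrist_force: [-2.2, -9.9, -1.4]
finger_gap: 0.132
gripper_force: 49.3
```

step_arm --pt "-0.003 0 0 0.0 0" --pt "-0.003 0 0 0.15 0" --pt "-0.003 0 0 0.3 0" --pt "-0.003 0 0 0.45 0" --pt "-0.003 0 0 0.6 0"

```text
clock: 14.42
tcp_pos: [0.5559, -0.0949, 0.0543]
eef_rot: [[0.73, 0.684, -0.001], [0.684, -0.73, -0.001], [-0.002, 0.0, -1.0]]
wrist_force: [-2.2, -7.0, -0.6]
finger_gap: 0.13
gripper_force: 49.2
```

It turns freely past 10°, so it is at the stop. I'll finish the turn.

step_arm --pt "0 0 0 0.15 0" --pt "0 0 0 0.3 0" --pt "0 0 0 0.45 0" --pt "0 0 0 0.6 0" --pt "0 0 0 0.75 0" --pt "0 0 0 0.88 0" --pt "0 0 0 0.95 0" --pt "0 0 0 0.97 0" --pt "0 0 0 0.97 0"

```text
clock: 15.55
tcp_pos: [0.5561, -0.096, 0.0544]
eef_rot: [[0.977, -0.211, -0.0], [-0.211, -0.977, -0.003], [0.0, 0.003, -1.0]]
wrist_force: [-1.6, -8.4, -2.2]
finger_gap: 0.131
gripper_force: 49.2
```

Run:
```python
from h import *
s=sensors.state();print(s['clock'],s['wrist_force'],s['ft_torque'],s['q'])
im=imaging.capture('wrist');cv2.imwrite('pics/w5.png',im)
```

```text
15.55 [-1.63617437 -8.39649972 -2.18310485] [-2.04297342  0.45351033  0.15106   ] [-0.6435933   0.61627071  1.02237729  1.78696018 -0.58928031  1.08076459
 -1.19477026]
```

View pics/w5.png

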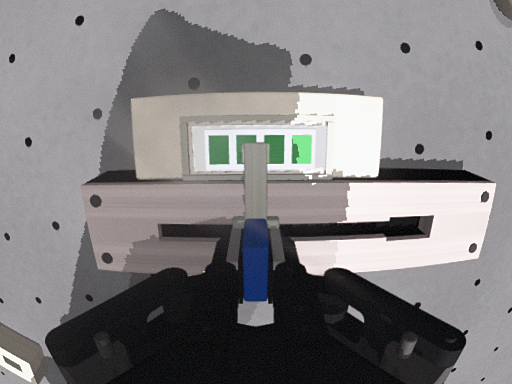

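The wrist view shows the arm square across the slide (tip at (256,145)). I'll unload it, open and lift away.

step_arm --pt "0 0.001 0.0005 0 0" --pt "0 0.002 0.0008 0 0" --pt "0 0.002 0.0008 0 0.02" --pt "0 0.002 0.0008 0 0.03" --pt "0 0.002 0.0008 0 0.04" --pt "0 0.002 0.0008 0 0.05" --pt "0 0.002 0.0008 0 0.05" --pt "0 0.002 -0.01 0 0.05" --pt "0 0.002 -0.04 0 0.05" --pt "0 0.002 -0.08 0 0.05" --pt "0 0.002 -0.12 0 0.05" --pt "0 0.002 -0.12 0 0.05"

```text
clock: 17.1
tcp_pos: [0.558, -0.0965, 0.1781]
eef_rot: [[0.978, -0.21, 0.006], [-0.21, -0.978, -0.0], [0.006, -0.001, -1.0]]
wrist_force: [-0.4, 0.2, -0.4]
finger_gap: 0.586
gripper_force: 0.0
```

Run:
```python
from h import *
s=sensors.state();print(s['clock'],s['tcp_pos'],s['wrist_force'])
im=imaging.capture('wrist')
im2=imaging.capture('scene')
cv2.imwrite('pics/f.png',np.hstack([cv2.resize(im,(480,360)),cv2.resize(im2[130:240,150:270],(320,293)) if 0 else cv2.copyMakeBorder(cv2.resize(im2[130:240,150:270],(320,293)),0,67,0,0,0)]))
```

```text
17.1 [ 0.55796741 -0.09651167  0.17812587] [-0.35088755  0.16212441 -0.40247817]
```

View pics/f.png

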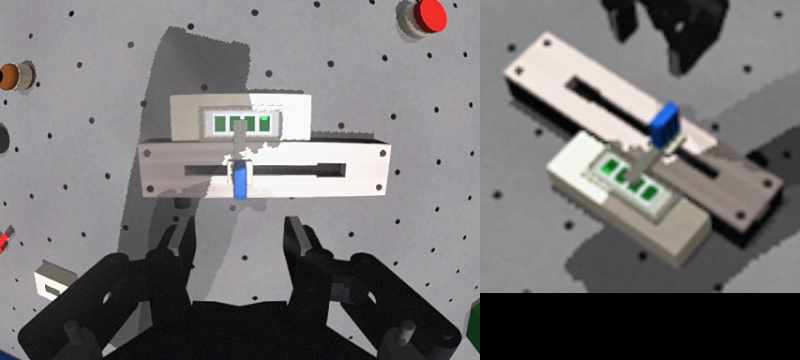

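Both views show the stud seated upright with its arm square across the slide, the slide in place and the gripper clear.

```bash
python3 -c "
from plant import ctrl;print(ctrl.hand_in())"
```

```text
the job is handed in; nothing more can be done
None
```

I handed the job in with the stud slid to the hidden stop (about 31 mm along the rail), turned a quarter turn clockwise so the arm lies across the slide, and released. In the last pictures the stud is upright and the slide is in place; the hand-in returned no verdict.

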